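Close the kettle lid, choose the temperature and start it

ROBOT

A 6-joint arm with a two-finger parallel gripper is mounted at the origin on the work surface. World frame = base frame: x ahead of the robot, y to its left, z up, the work surface at z = 0. Lengths are in m, angles in degrees, forces in N, time in s.
With the tool pointing down it reaches from about 0.25 to 0.725 m from the base axis. Payload 9.7 kg.
Tool frame: the origin (TCP) lies midway between the tips of the shut fingers; the grasp point (between the pads) lies 19 mm behind it; z points along the fingers, y is the line along which they close (so a half turn about z gives the same grasp; the last joint's range is limited). The gripper opens to 85 mm and grips with 20 to 120 N. Pads are 22 mm wide; open, the fingers measure 114 mm over their backs; the gripper's body (76 mm by 85 mm) begins 54 mm behind the grasp point. The pads swing forward as they close: fully open they stand 13 mm farther back than shut.
Start: joints at [-69.156, 4.979, 10.078, 95.1, 0, 90], TCP at [0.196, -0.514, 0.231] pointing down, gripper open.
Joint ranges: [-179.16, 179.16], [-48.56, 103.87], [-65.8, 70.77], [-126.05, 130.52], [-82.76, 87.17], [-180, 180]. Speed limits (degrees/s): [127.2, 127.2, 147.25, 180, 180, 180].

INTERFACE

Orientations are given as [roll, pitch, yaw] about the fixed x, y, z axes, in that order (R = Rz(yaw) Ry(pitch) Rx(roll)).
In Python, from workcell import bot gives the robot as it stands. The module is installed in compiled form; this text tells all that it offers.
- The arm moves only by the tool send_rows, never from a script. Its argument "moves" is one flat list of numbers, 7 for each row, row after row: the shift along the world's x, y, z normalised to -1 to 1, where 1 is 0.025 m, then the turn, a rotation vector about the world's x, y, z normalised to -1 to 1, where 1 is 0.15 rad, then the closure, from -1 (fully open) to 1 (shut), so that 0 is half open. A call has 1 to 8 rows; each row shifts and turns the commanded pose from where the row before left it; what a row does not reach is not made up. A row lasts 1/8 s, in which the tool goes at most 62.5 mm and 10.7 degrees, less where a joint would pass 70% of its speed; a pose out of reach is approached as far as the arm can. A call with a number of a shift or a turn outside -1 to 1 is refused whole. A call with a gripper value outside its range is refused whole. The fingers move at their own pace and stop on an object; "squeeze" is the grip in N (left out, the last holds). Time passes only in rows, so rows that do not move let the fingers close. It gives the time, the measured TCP pose, the force, the opening and the grip force at its end, in the units of the state.
- bot.get_obs(): the state, without advancing time (a new reading comes with each control period).
- bot.camera(name): name is "scene" or "top" or "wrist"; returns a dict with "color" (480x640x3 uint8, red, green, blue), "camera_matrix" (3x3 intrinsics, pixels), "R" (3x3) and "t" (3): a world point X has camera coordinates R X + t. Camera axes: x right, y down, z forward; pixel columns grow to the right and rows downward; lengths in m; the calibration is good to about 2 mm. The wrist camera is an equidistant fisheye: a pixel r from the principal point sees the ray r / f radians off the axis. A picture is of the moment at which its call begins. There is no depth.
- bot.job_done(): hands the job in; it is judged then, once.
Trained networks look in the newest picture that a camera, given by its name, has taken for a name from the list of things; names that differ only in an ending like _2 or _b are one class to them, and where a whole thing is asked for, a point or a joint stands for the part that bears it (a point fixed in the world has none). Each returns a list of dicts, best first, with "p" (0 to 1); they miss things now and then, are a little off and sometimes report something else, mostly with a low value. They report only what shows in the picture. A call takes as long as a camera call.
- bot.boxes_of(camera, query): "extent" ([left, top, right, bottom] in pixels, round what is visible of it).
- bot.trace(camera, query): "region" (480x640 bool, what is visible of it) and "extent" ([left, top, right, bottom] in pixels, round what is visible of it).
- bot.landmark_of(camera, query): "pixel" ([column, row] in pixels: a listed point, or the origin of a listed thing).
The state is a dict: "time": time; "q": joint angles; "qd": joint speeds; "joint_efforts": joint torques, N m; "ee_pos": TCP position; "tcp_rot": TCP orientation; "wrist_force": force on the tool from outside, world axes, zero at the start; "torque": the same for the moment, N m; "opening": finger opening in m; "grasp_force": force on a finger pad.
Only numpy, scipy, OpenCV 4.12 (cv2) and the standard library are available. Lean on these libraries where they do the work, as an engineer would, in place of code of your own. Each camera call takes 0.05 s, during which the arm holds its last target. There are 200 camera calls.

TASK

The kettle has just been filled: with closed fingertips push its open lid fully shut, then on the key panel of its base press in the middle one of the three oblong temperature keys, and last press in the round start button. Press no other key, and no key while the lid is open. Pick nothing up: the kettle stays standing on its base, and the mug, the tin and the teaspoon stay where they are.

Things in the scene. Friction and masses are not known exactly. Their poses are not given: they have to be found in the camera images.
- kettle_base: Black kettle base fixed to the counter, slab x -85 to +85, y -190 to +85, 20 mm high. Origin on the counter under the middle of the round plate where the kettle stands; z up. Key panel at negative y: one row of aluminium keys along x at y = -150: three oblong keys at x = -54, -16, +22, then the round start button at x = +60 (mm).
- socket (a point): Centre of the foot of the grey counter socket block behind the base, 60 mm (base x) by 130 mm (base y), 40 mm high, 66 mm with the plug in it; fixed 200 mm from the kettle base's origin along its x.
- kettle: Loose steel jug kettle, 190 mm high to the rim, 142 mm wide at the bottom, 110 mm at the rim, about 1.2 kg, on the round plate over a connector peg (5 mm play, any heading). Origin at the centre of its underside, 20 mm above the counter; x points from handle to spout, z up. Black handle loop reaches x = -125 mm, 20 mm thick, top at z = 182 mm; spout reaches x = +80 mm.
- lid (a joint): Angle of the kettle lid in rad: 0 shut flat on the rim, grows as it opens upward, stops at 1.5. Stiff hinge: it stays at whatever angle it is left and turns with about 1 N pushed at its free edge; no catch or spring.
- lid_hinge (a point): Axis of the lid's hinge, on the handle side of the rim, at (-0.057, 0, 0.194) of the kettle; the hinge axis runs along the kettle's y. Its axes are the kettle's.
- lid_front (a point): Point on the outer (upper) face of the black round lid near its free edge, 95 mm from the hinge along the lid and 8 mm out from the hinge axis; x points from hinge to free edge, z out of the outer face (up when shut). Lid 108 mm across, 12 mm thick, free edge with thumb tab 119 mm from the hinge. Shut, its outer face is 222 mm above the counter.
- key_near_top (a point): aluminium key on the kettle base, an oblong 22 mm along the base's x by 18 mm; this point is the centre of its top face (27 mm above the counter, 7 mm above the panel). First of the row, at the base's -x end.
- key_mid_top (a point): aluminium key on the kettle base, an oblong 22 mm along the base's x by 18 mm; this point is the centre of its top face (27 mm above the counter, 7 mm above the panel). Second of the row, the middle one of the three oblong keys.
- key_far_top (a point): aluminium key on the kettle base, an oblong 22 mm along the base's x by 18 mm; this point is the centre of its top face (27 mm above the counter, 7 mm above the panel). Third of the row, next to the round button.
- key_start_top (a point): Round aluminium start button, 29 mm across, last of the row at the base's +x end; this point is the centre of its top face (27 mm above the counter).
- key_near (a joint): Key nearest the base's -x end: travel in m: 0 up, 0.004 fully pressed in; sprung, needs about 1.2 N to start moving and 4 N to bottom, and springs back when let go
- key_mid (a joint): Middle oblong key: travel in m: 0 up, 0.004 fully pressed in; sprung, needs about 1.2 N to start moving and 4 N to bottom, and springs back when let go
- key_far (a joint): Third oblong key: travel in m: 0 up, 0.004 fully pressed in; sprung, needs about 1.2 N to start moving and 4 N to bottom, and springs back when let go
- key_start (a joint): Round start button: travel in m: 0 up, 0.004 fully pressed in; sprung, needs about 1.2 N to start moving and 4 N to bottom, and springs back when let go
- mug: White mug, loose, 82 mm across, 95 mm high, handle at its +y. Origin at the centre of its underside.
- tea_tin: Grey tea tin with a steel cap, loose, 72 mm across, 105 mm high. Origin at the centre of its underside.
- teaspoon: Steel teaspoon, loose, 140 mm long, lying on the counter along its own x. Origin at the middle of its underside.
- toaster: White two-slot toaster fixed on the counter, 300 mm (x) by 165 mm (y) by 191 mm high, lever at its -x end. Origin at the centre of its underside.

How it is judged:
By the outcome, as a careful person would: the job done as asked, in the order asked, and still so for the second after the job is handed in, with the robot touching nothing.
It also fails if it takes over 48 s, if anything falls off the work surface, if the arm or the gripper's body presses on something with over 40 N, if the wrist force passes 120 N, or if a joint passes its speed limit or range.

## Working session

There is one attempt and no reset: what is moved stays moved. The work goes in short steps, Python scripts to look and compute and a tool call to move; the robot and the scene stay as the last step left them, time stands still between calls to the robot, and variables do not carry over. Pictures are saved under pics/ and viewed, at most 10 in all, crops included, and the job is handed in when it is done.

Besides the shell and the picture viewer there is one more tool, called after "Emit:" as name(argument=value, ...) on one line, values as JSON. send_rows: Moves the arm, as the interface text tells. Its arguments: {"type":"object","properties":{"moves":{"type":"array"},"squeeze":{"type":"number"}},"required":["moves"]}

```bash
mkdir -p pics; cat > h.py <<'E'
from workcell import bot
import numpy as np, cv2
Q=["kettle_base","kettle","socket","lid_hinge","lid_front","key_near_top","key_mid_top","key_far_top","key_start_top","mug","tea_tin","teaspoon","toaster"]
def ray(c,px):
    K=c["camera_matrix"];R=np.array(c["R"]);t=np.array(c["t"])
    d=np.linalg.inv(K)@[px[0],px[1],1]; return -R.T@t, R.T@d
def onz(c,px,z):
    o,d=ray(c,px); return o+d*(z-o[2])/d[2]
E
python3 - <<'E'
from h import *
C={}
for n in("scene","top"):
    c=C[n]=bot.camera(n); cv2.imwrite(f"pics/{n}0.png",c["color"][...,::-1])
    print(n,np.round(ray(c,(320,240))[0],3))
Z=dict(kettle_base=0,kettle=.02,mug=0,tea_tin=0,teaspoon=0,toaster=0,socket=0,lid_hinge=.214)
for q in Q:
    for n in C:
        l=bot.landmark_of(n,q)
        if l: print(q,n,[(np.round(a["pixel"]),round(a["p"],2)) for a in l[:2]],np.round(onz(C[n],l[0]["pixel"],Z.get(q,.027)),3))
print(bot.get_obs())
E
```

```text
scene [ 1.137 -0.794  0.851]
top [ 0.292 -0.06   1.693]
kettle_base scene [(array([335., 265.]), 0.71)] [0.587 0.066 0.   ]
kettle scene [(array([338., 258.]), 0.7)] [0.591 0.075 0.02 ]
kettle top [(array([277., 256.]), 0.68)] [0.581 0.078 0.02 ]
socket scene [(array([400., 277.]), 0.87)] [0.771 0.132 0.   ]
socket top [(array([257., 200.]), 0.77)] [0.773 0.146 0.   ]
lid_hinge scene [(array([320., 195.]), 0.87)] [0.522 0.077 0.214]
lid_hinge top [(array([270., 263.]), 0.6)] [0.528 0.081 0.214]
lid_front scene [(array([325., 171.]), 0.82)] [0.251 0.49  0.027]
lid_front top [(array([268., 253.]), 0.97)] [0.589 0.105 0.027]
key_near_top scene [(array([334., 265.]), 0.59), (array([295., 280.]), 0.55)] [0.602 0.037 0.027]
key_near_top top [(array([327., 258.]), 0.54)] [ 0.57  -0.082  0.027]
key_mid_top scene [(array([310., 285.]), 0.49)] [ 0.599 -0.073  0.027]
key_mid_top top [(array([328., 254.]), 0.61)] [ 0.583 -0.084  0.027]
key_far_top scene [(array([324., 288.]), 0.44)] [ 0.636 -0.062  0.027]
key_far_top top [(array([321., 241.]), 0.62), (array([272., 264.]), 0.23)] [ 0.626 -0.064  
[... 595 characters left out ...]
.6)] [ 0.58  -0.515  0.   ]
{'time': 1.4, 'q': array([-6.91553244e+01,  4.97868945e+00,  1.00802395e+01,  9.51001508e+01,
        1.45342310e-03,  9.00000608e+01]), 'qd': array([-0.04174227,  0.08664538, -0.08409102,  0.01468789,  0.0071752 ,
       -0.05860635]), 'joint_efforts': array([-3.17789600e-03, -5.20096672e+01,  4.64861298e+01,  1.66683345e-03,
       -1.24965786e-04, -3.29043110e-05]), 'ee_pos': array([ 0.19571777, -0.51400261,  0.23130432]), 'tcp_rot': array([ 1.79998601e+02, -1.45342459e-03,  2.08446149e+01]), 'wrist_force': array([ 0.13061049, -0.16123962,  0.4595751 ]), 'torque': array([ 0.04944169, -0.01142157, -0.0015492 ]), 'grasp_force': 0.0, 'opening': 0.0854015804580389}
```

```bash
python3 - <<'E'
import cv2,numpy as np
s=cv2.imread("pics/scene0.png")[130:330,250:450];t=cv2.imread("pics/top0.png")[170:330,200:360]
cv2.imwrite("pics/crop0.png",np.hstack([cv2.resize(s,(400,400),interpolation=3),cv2.resize(t,(400,400),interpolation=3)]))
E
```

```text
(no output)
```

View pics/crop0.png

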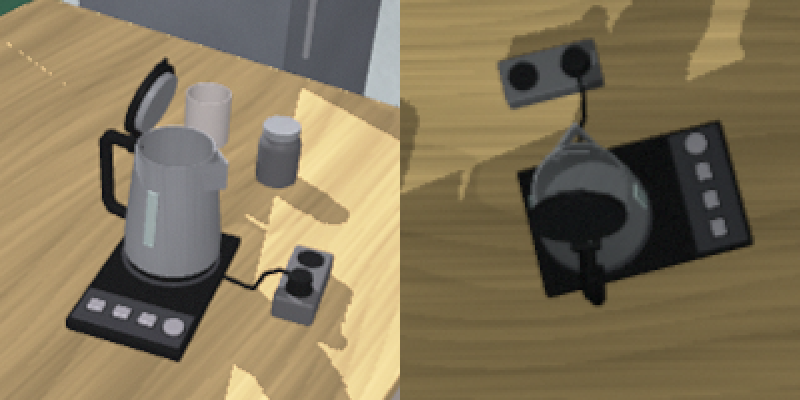

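View pics/scene0.png

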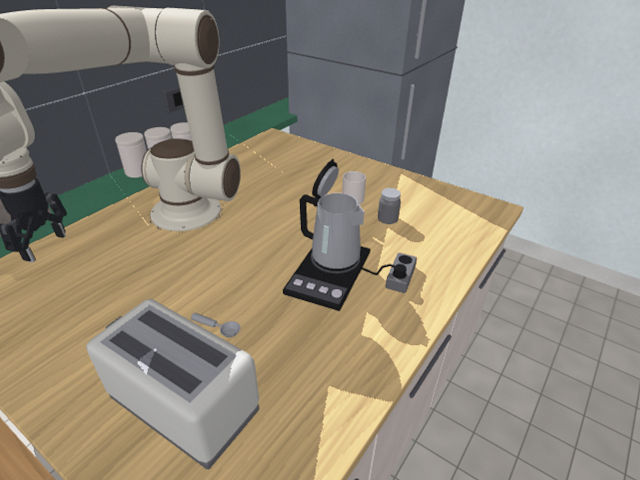

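```bash
python3 - <<'E'
from h import *
from scipy.optimize import least_squares
C={n:bot.camera(n) for n in("scene","top")}
def P(n,X):
    c=C[n];p=c["camera_matrix"]@(np.array(c["R"])@X+np.array(c["t"]));return p[:2]/p[2]
kp={"scene":[(298,282),(310.5,285.5),(324,289.5),(336.5,293)],"top":[(327.2,260.8),(324,249.2),(321.2,238.4),(318.4,227.2)]}
kx=[-.054,-.016,.022,.060]
def W(p,l):
    c,s=np.cos(p[2]),np.sin(p[2]);return np.array([p[0]+c*l[0]-s*l[1],p[1]+s*l[0]+c*l[1],l[2]])
def f(p):
    r=[P(n,W(p,(x,-.15,.027)))-k for n in kp for x,k in zip(kx,kp[n])]
    r+=[P("scene",W(p,(.2,0,0)))-(400,277),P("top",W(p,(.2,0,0)))-(257,200)]
    return np.ravel(r)
s=least_squares(f,[.585,.07,.3],loss="soft_l1");b=s.x;print("base",b[:2],np.degrees(b[2]),np.round(s.fun.reshape(-1,2),1).tolist())
for x in kx: print(np.round(W(b,(x,-.15,.027)),4))
obs={"scene":[(338,258),(320,195),(325,171)],"top":[(277,256),(270,263),(268,253)]}
def g(p): # x,y,yaw,lid
    k=np.array([p[0],p[1],p[2]])
    ca,sa=np.cos(p[3]),np.sin(p[3])
    L=[(0,0,.02),(-.057,0,.214),(-.057+.095*ca-.008*sa,0,.214+.095*sa+.008*ca)]
    return np.ravel([P(n,W(k,l))-o for n in obs for l,o in zip(L,obs[n])])
s=least_squares(g,[b[0],b[1],.1,1.2],loss="soft_l1");print("kettle",s.x,np.degrees(s.x[2:]),np.round(s.fun.reshape(-1,2),1).tolist())
k=s.x;ca,sa=np.cos(k[3]),np.sin(k[3])
print("front",W(k[:3],(-.057+.095*ca-.008*sa,0,.214+.095*sa+.008*ca)),"hinge",W(k[:3],(-.057,0,.214)),"spout",W(k[:3],(.08,0,.2)), P("top",W(k[:3],(.08,0,.2))),P("top",W(k[:3],(-.125,0,.18))))
for n in C:
  for q in("lid_front","lid_hinge"): print(n,q,bot.landmark_of(n,q)[0]["pixel"])
E
```

```text
base [0.57715074 0.07609244] 14.679553645126695 [[-0.2, -0.4], [0.0, -0.4], [-0.5, -0.9], [0.2, -0.9], [0.1, -0.9], [0.1, -0.5], [-0.4, -0.9], [-0.8, -0.7], [-1.0, 1.1], [5.9, 0.9]]
[ 0.5629 -0.0827  0.027 ]
[ 0.5997 -0.0731  0.027 ]
[ 0.6364 -0.0634  0.027 ]
[ 0.6732 -0.0538  0.027 ]
kettle [0.58265927 0.07871925 0.01274617 1.35072425] [ 0.73030152 77.39079895] [[-1.8, -1.1], [1.5, 0.2], [1.0, -5.2], [0.0, -0.7], [1.6, 0.5], [0.3, 0.2]]
front [0.53859429 0.07815756 0.30845516] hinge [0.5256639  0.07799273 0.214     ] spout [0.66265277 0.07973891 0.2       ] [271.40899097 217.73047689] [273.09564106 288.70758281]
scene lid_front [325.1, 169.7]
scene lid_hinge [321.0, 193.9]
top lid_front [173.8, 308.1]
top lid_hinge [270.2, 262.6]
```

Emit:
send_rows(moves=[0.4,1,0.8,0,0,-0.71,1,0.4,1,0.8,0,0,0,1,0.4,1,0.8,0,0,0,1,0.4,1,0.8,0,0,0,1,0.4,1,0.8,0,0,0,1,0.4,1,0.8,0,0,0,1,0.4,1,0.8,0,0,0,1,0.4,1,0.8,0,0,0,1], squeeze=30)

```text
time: 2.7
ee_pos: [0.2759, -0.3131, 0.3921]
tcp_rot: [180.0, -0.0, 14.7]
wrist_force: [0.5, -0.2, -0.3]
opening: -0.0001
grasp_force: 0.0
```

Emit:
send_rows(moves=[0.4,1,0,0,0,0,1,0.4,1,0,0,0,0,1,0.4,1,0,0,0,0,1,0.4,1,0,0,0,0,1,0.4,1,0,0,0,0,1,0.4,1,0,0,0,0,1,0.4,1,0,0,0,0,1,0.4,1,0,0,0,0,1])

```text
time: 3.7
ee_pos: [0.3559, -0.1131, 0.3914]
tcp_rot: [180.0, -0.0, 14.7]
wrist_force: [0.2, 0.2, -0.7]
opening: -0.0001
grasp_force: 0.0
```

Emit:
send_rows(moves=[0.4,1,0,0,0,0,1,0.4,1,0,0,0,0,1,0.4,1,0,0,0,0,1,0.4,1,0,0,0,0,1,0.4,1,0,0,0,0,1,0.4,1,0,0,0,0,1,0.4,1,0,0,0,0,1,0,0,0,0,0,0,1])

```text
time: 4.7
ee_pos: [0.426, 0.0621, 0.3908]
tcp_rot: [-180.0, 0.0, 14.9]
wrist_force: [-0.1, -0.3, -0.8]
opening: -0.0002
grasp_force: 0.0
```

Emit:
send_rows(moves=[0.45,0.2,-0.9,0,0,0,1,0.45,0.2,-0.9,0,0,0,1,0.45,0.2,-0.9,0,0,0,1,0.45,0.2,-0.9,0,0,0,1,0,0,0,0,0,0,1])

```text
time: 5.32
ee_pos: [0.4702, 0.0804, 0.2999]
tcp_rot: [-180.0, 0.2, 14.7]
wrist_force: [0.1, 0.4, 1.1]
opening: -0.0002
grasp_force: 0.0
```

```bash
cat > look.py <<'E'
from h import *
import sys
o=sys.argv[1]
s=bot.camera("scene")["color"][100:300,230:430,::-1];t=bot.camera("top")["color"][170:330,200:360,::-1]
cv2.imwrite(f"pics/{o}.png",np.hstack([cv2.resize(s,(400,400),interpolation=3),cv2.resize(t,(400,400),interpolation=3)]))
E
python3 look.py c1
```

```text
(no output)
```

View pics/c1.png

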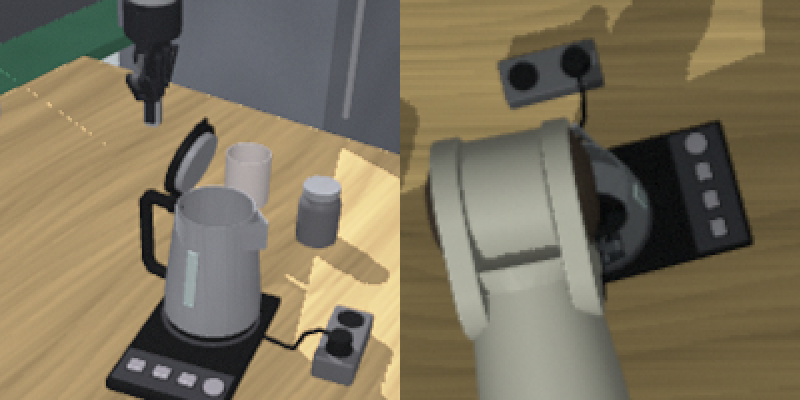

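Emit:
send_rows(moves=[0.47,0,0,0,0,0,1,0.47,0,0,0,0,0,1,0.47,0,0,0,0,0,1,0.47,0,0,0,0,0,1,0.47,0,0,0,0,0,1,0.47,0,0,0,0,0,1])

```text
time: 6.18
ee_pos: [0.5419, 0.081, 0.3011]
tcp_rot: [-180.0, 0.0, 14.7]
wrist_force: [-0.8, 0.1, -0.2]
opening: 0.0
grasp_force: 0.4
```

Emit:
send_rows(moves=[0.48,0,-0.23,0,0,0,1,0.48,0,-0.23,0,0,0,1])

```text
time: 6.42
ee_pos: [0.566, 0.081, 0.2893]
tcp_rot: [-180.0, 0.0, 14.7]
wrist_force: [-0.9, -0.0, -0.1]
opening: 0.0
grasp_force: 0.3
```

Emit:
send_rows(moves=[0.41,0,-0.37,0,0,0,1,0.41,0,-0.37,0,0,0,1])

```text
time: 6.68
ee_pos: [0.5863, 0.081, 0.2704]
tcp_rot: [-180.0, 0.0, 14.7]
wrist_force: [-1.2, -0.1, 0.8]
opening: 0.0001
grasp_force: 0.3
```

```bash
python3 look.py c2
```

```text
(no output)
```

View pics/c2.png

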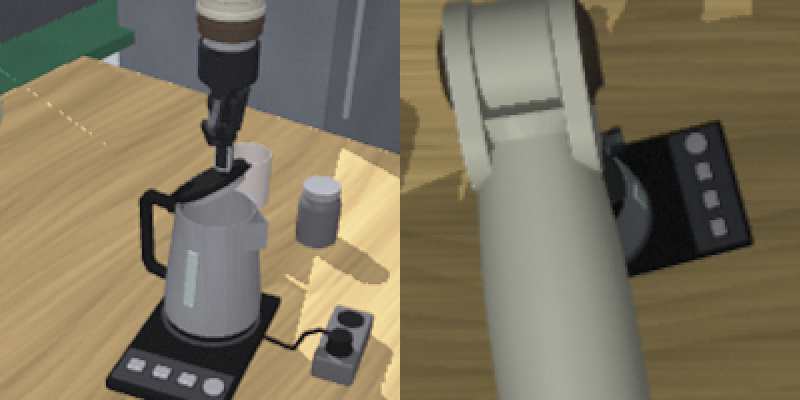

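The lid (left, about (215,180)) is going down under the fingertips at (225,165); the kettle still stands as before. I'll keep following it down.

Emit:
send_rows(moves=[0.27,0,-0.46,0,0,0,1,0.27,0,-0.46,0,0,0,1,0.13,0,-0.5,0,0,0,1,0.1,0,-0.4,0,0,0,1])

```text
time: 7.28
ee_pos: [0.6049, 0.081, 0.2246]
tcp_rot: [-180.0, 0.0, 14.7]
wrist_force: [0.0, -0.9, 0.8]
opening: -0.0002
grasp_force: 0.2
```

Emit:
send_rows(moves=[0,0,-0.1,0,0,0,1,0,0,-0.1,0,0,0,1])

```text
time: 7.52
ee_pos: [0.6049, 0.0809, 0.2218]
tcp_rot: [180.0, -0.1, 14.7]
wrist_force: [-3.7, 0.3, 13.0]
opening: -0.0001
grasp_force: 6.5
```

Emit:
send_rows(moves=[0,0,-0.05,0,0,0,1,0,0,0.6,0,0,0,1,0,0,0.9,0,0,0,1,0,0,1,0,0,0,1])

```text
time: 8.02
ee_pos: [0.6048, 0.081, 0.2834]
tcp_rot: [180.0, -0.0, 14.7]
wrist_force: [0.2, -0.1, -0.4]
opening: 0.0001
grasp_force: 0.0
```

Emit:
send_rows(moves=[-0.03,-0.77,0,0,0,0,1,-0.03,-0.77,0,0,0,0,1,-0.03,-0.77,0,0,0,0,1,-0.03,-0.77,0,0,0,0,1,-0.03,-0.77,0,0,0,0,1,-0.03,-0.77,0,0,0,0,1,-0.03,-0.77,0,0,0,0,1,0,-0.77,0,0,0,0,1])

```text
time: 9.02
ee_pos: [0.5996, -0.0743, 0.282]
tcp_rot: [180.0, 0.0, 14.7]
wrist_force: [0.5, -0.1, 0.1]
opening: -0.0001
grasp_force: 0.0
```

Emit:
send_rows(moves=[0,0,-1,0,0,0,1,0,0,-1,0,0,0,1,0,0,-1,0,0,0,1,0,0,-1,0,0,0,1,0,0,-1,0,0,0,1,0,0,-1,0,0,0,1,0,0,-1,0,0,0,1,0,0,0,0,0,0,1])

```text
time: 10.02
ee_pos: [0.5986, -0.0734, 0.1051]
tcp_rot: [-179.9, 0.2, 14.7]
wrist_force: [0.1, -0.0, 0.5]
opening: 0.0
grasp_force: 0.0
```

```bash
python3 look.py c3; python3 - <<'E'
from h import *
w=bot.camera("wrist");cv2.imwrite("pics/w.png",w["color"][...,::-1])
K=w["camera_matrix"];print(K.tolist())
for q in("key_near_top","key_mid_top","key_far_top","key_start_top"):
    for a in bot.landmark_of("wrist",q)[:2]:
        u=(np.array(a["pixel"])-K[:2,2])/K[0,0];r=np.hypot(*u)
        d=np.array([*(u/r*np.sin(r)),np.cos(r)]);R=np.array(w["R"]);o=-R.T@w["t"];d=R.T@d
        print(q,a["pixel"],round(a["p"],2),np.round(o+d*(.027-o[2])/d[2],4))
E
```

```text
[[371.64829954431775, 0.0, 314.47048749399113], [0.0, 371.64829954431775, 244.77302505242076], [0.0, 0.0, 1.0]]
key_mid_top [309.1, 257.6] 0.89 [ 0.5957 -0.0705  0.027 ]
key_far_top [309.2, 198.9] 0.59 [ 0.632  -0.0612  0.027 ]
key_start_top [312.5, 133.9] 0.98 [ 0.6705 -0.0532  0.027 ]
```

View pics/c3.png

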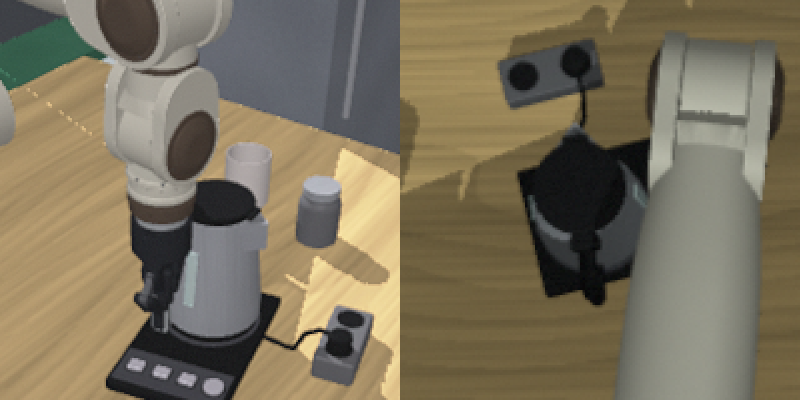

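View pics/w.png

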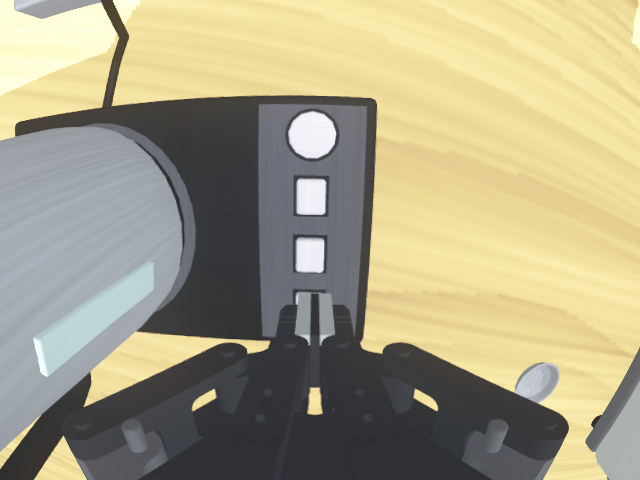

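Emit:
send_rows(moves=[0,0.02,-0.9,0,0,0,1,0,0.02,-0.9,0,0,0,1,0,0,-0.9,0,0,0,1,0,0,-0.3,0,0,0,1,0,0,-0.1,0,0,0,1,0,0,-0.1,0,0,0,1,0,0,0,0,0,0,1])

```text
time: 11.25
ee_pos: [0.6001, -0.072, 0.0276]
tcp_rot: [180.0, -0.0, 14.7]
wrist_force: [0.3, -0.8, -0.4]
opening: -0.0003
grasp_force: 0.0
```

Emit:
send_rows(moves=[0,0,-0.1,0,0,0,1,0,0,-0.08,0,0,0,1,0,0,-0.04,0,0,0,1,0,0,0,0,0,0,1])

```text
time: 11.75
ee_pos: [0.6002, -0.0721, 0.023]
tcp_rot: [180.0, -0.1, 14.7]
wrist_force: [-2.4, 0.3, 10.9]
opening: 0.0
grasp_force: 5.2
```

Emit:
send_rows(moves=[0,0,0.3,0,0,0,1,0,0,0.7,0,0,0,1,0,0,0.6,0,0,0,1,0.72,0.19,0,0,0,0,1,0.72,0.19,0,0,0,0,1,0.72,0.19,0,0,0,0,1,0.72,0.19,0,0,0,0,1,0,0,0,0,0,0,1])

```text
time: 12.75
ee_pos: [0.6724, -0.0527, 0.0618]
tcp_rot: [180.0, -0.0, 14.8]
wrist_force: [-0.9, 0.3, -0.1]
opening: -0.0
grasp_force: 0.0
```

```bash
python3 - <<'E'
from h import *
w=bot.camera("wrist");cv2.imwrite("pics/w2.png",w["color"][...,::-1])
c=bot.camera("scene");cv2.imwrite("pics/s2.png",cv2.resize(c["color"][180:330,250:450,::-1],(800,600),interpolation=3))
E
```

```text
(no output)
```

View pics/s2.png

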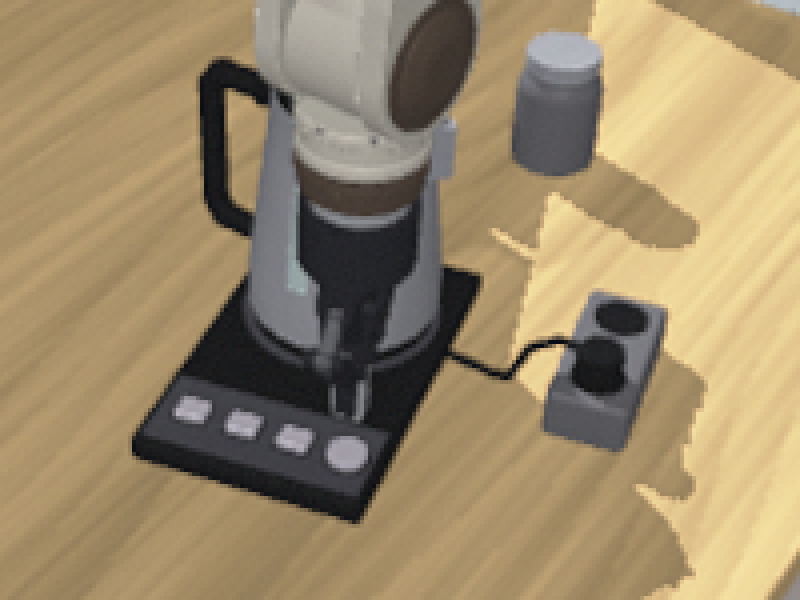

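The closed tips at (348,410) hang right above the start button at (347,453). All the keys are up, so I'm pressing it now.

Emit:
send_rows(moves=[0,0,-0.7,0,0,0,1,0,0,-0.5,0,0,0,1,0,0,-0.15,0,0,0,1,0,0,-0.1,0,0,0,1,0,0,-0.1,0,0,0,1,0,0,-0.05,0,0,0,1,0,0,0,0,0,0,1])

```text
time: 13.72
ee_pos: [0.6718, -0.0531, 0.023]
tcp_rot: [180.0, -0.0, 14.7]
wrist_force: [-6.0, -0.2, 9.3]
opening: 0.0001
grasp_force: 4.8
```

Emit:
send_rows(moves=[0,0,0.3,0,0,0,1,0,0,0.8,0,0,0,1,0,0,1,0,0,0,1,0,-0.3,1,0,0,0,1,0,-0.5,1,0,0,0,1,0,-0.5,1,0,0,0,1,0,-0.5,1,0,0,0,1,0,0,0,0,0,0,1])

```text
time: 14.72
ee_pos: [0.6728, -0.0989, 0.1774]
tcp_rot: [179.9, -0.3, 14.7]
wrist_force: [1.0, 0.2, 0.7]
opening: 0.0004
grasp_force: 0.0
```

Emit:
send_rows(moves=[-0.4,-1,0.5,0,0,0,1,-0.4,-1,0.5,0,0,0,1,-0.4,-1,0.5,0,0,0,1,-0.4,-1,0.5,0,0,0,1,-0.4,-1,0.5,0,0,0,1,-0.4,-1,0,0,0,0,1,-0.4,-1,0,0,0,0,1,0,0,0,0,0,0,1])

```text
time: 15.72
ee_pos: [0.6011, -0.274, 0.2359]
tcp_rot: [-180.0, 0.0, 14.6]
wrist_force: [-0.1, 0.3, -0.6]
opening: -0.0002
grasp_force: 0.0
```

```bash
python3 look.py c4
```

```text
(no output)
```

View pics/c4.png

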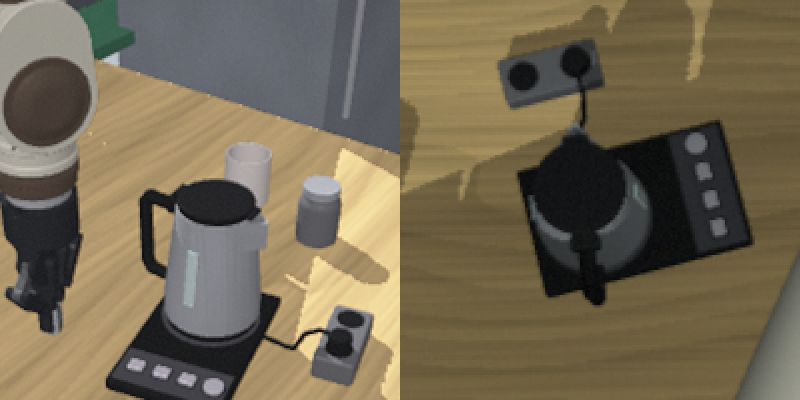

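The lid lies flat and shut (left (218,200)). The kettle stands on its base, the keys have sprung back up, and the mug and tin are unmoved.

```bash
python3 -c "
from workcell import bot
print(bot.job_done())"
```

```text
the job is handed in; nothing more can be done
None
```

I pushed the lid shut, pressed the middle temperature key and then the start button fully in, and handed the job in with the arm clear; the hand-in call returned no verdict.

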